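# Hang the yellow utensil caddy on the slatted display rack

## Robot

A 7-joint arm with a two-finger parallel gripper is mounted at the origin on the work surface. World frame = base frame: x ahead of the robot, y to its left, z up, the work surface at z = 0. Lengths are in mm, angles in rad, forces in N, time in s.
With the tool pointing down it reaches from about 400 to 925 mm from the base axis. Payload 4.1 kg.
Tool frame: the origin (TCP) lies between the finger pads; the fingertips stand 25 mm ahead of it and the grasp point (between the pads) lies 6 mm ahead of it (r.tcp_to_tips is the distance from the TCP to the fingertips, in mm); z points along the fingers, y is the direction in which the jaws open and shut (so a half turn about z gives the same grasp; the last joint's range is limited). The gripper opens to 85 mm and grips with 20 to 120 N. Pads are 22 mm wide; open, the fingers measure 114 mm over their backs; the gripper's body (76 mm by 85 mm) begins 54 mm behind the grasp point. The pads swing forward as they close: fully open they stand 13 mm farther back than shut.
Start: joints at [-1.434, 0.398, 0.045, 1.537, -0.019, 1.207, -0.051], TCP at [151.829, 632.051, 256.347] pointing down, gripper open.
Joint ranges: [-2.82, 2.82], [-0.49, 2.23], [-1.37, 1.46], [0, 2.46], [-1.36, 4.5], [0.23, 2], [-2.94, 2.94]. Speed limits (rad/s): [2.57, 2.57, 3.14, 3.14, 3.14, 3.14, 3.14].

## Interface

Orientations are given as a unit quaternion [w, x, y, z].
In Python, from rig import r, viewer, spot_in, landmark_of gives the robot as it stands.
- The arm moves only by the shell command python3 -m crank 'ROWS'. ROWS is text: rows parted by semicolons, each of 7 numbers parted by spaces: the shift along the tool's x, y, z in m, then the turn, a rotation vector about the tool's x, y, z in degrees, then the finger opening in m, from 0 to 0.0854. In form: tx ty tz wx wy wz jaw; .... A call has exactly 8 rows; each row shifts and turns the pose as measured when the row begins, along the tool's axes as they then stand; what a row does not reach is not made up. A row lasts 1/8 s, in which the tool goes at most 62.5 mm and 10.7 degrees, less where a joint would pass 70% of its speed; a pose out of reach is approached as far as the arm can. A call with a gripper value outside its range is refused whole. The fingers move at their own pace and stop on an object; the grip force is fixed at half the most. Time passes only in rows, so rows that do not move let the fingers close, or fill a call up. It gives the time, the measured TCP pose, the force and the opening at its end, in the units of the state.
- r.get_state(): the state, without advancing time (a new reading comes with each control period).
- viewer.snapshot(name): name is "scene" or "top" or "wrist"; returns the picture (480x640x3 uint8, red, green, blue); there is no depth.
- viewer.get_calibration(name): a dict with "K" (3x3 intrinsics, pixels), "distortion" ([k1, k2, p1, p2, k3] as OpenCV has them; the pictures are not rectified), "world_from_camera" (4x4, takes a point from camera to world coordinates); the wrist camera has in their place "tool_from_camera" (4x4, takes a point from camera to tool coordinates, whose origin is the TCP and whose axes are the flange's). Camera axes: x right, y down, z forward; pixel columns grow to the right and rows downward; lengths in mm; the calibration is good to about 2 mm. A picture is of the moment at which its call begins: read the wrist's pose just before it. get_calibration takes no time and is no camera call.
- r.close_job(): hands the job in, once; it reports no verdict.
Trained networks look in the newest picture that a camera, given by its name, has taken for a name from the list of things; names that differ only in an ending like _2 or _b are one class to them, and where a whole thing is asked for, a point or a joint stands for the part that bears it (a point fixed in the world has none). Each returns a list of dicts, best first, with "score" (0 to 1); they miss things now and then, are a little off and sometimes report something else, mostly with a low value. They report only what shows in the picture. A call takes as long as a camera call. They do not tell look-alikes from the thing itself.
- spot_in(camera, label): "uv" ([column, row] in pixels, amid what is visible of it).
- landmark_of(camera, label): "uv" ([column, row] in pixels: a listed point, or the origin of a listed thing).
The state is a dict: "time": time; "joint_pos": joint angles; "qvel": joint speeds; "tau": joint torques, N m; "position": TCP position; "ee_rot": TCP orientation; "force": force on the tool from outside, world axes, zero at the start; "torque": the same for the moment, N m; "finger_gap": finger opening in mm.
Only numpy, scipy, OpenCV 4.12 (cv2) and the standard library are available. Lean on these libraries where they do the work, as an engineer would, in place of code of your own. Each camera call takes 0.05 s, during which the arm holds its last target. There are 200 camera calls.

## Task

Hang the yellow utensil caddy on the slatted display rack, in the free stretch next to the white caddy that hangs there: tip its front up, pass its steel hook through the open gap between the slats, then swing it down until it hangs fully home and level, and let go. Leave the blue caddy where it stands.

Things in the scene. Friction and masses are not known exactly. Their poses are not given: they have to be found in the camera images.
- yellow_grip (a point): Yellow utensil caddy (open box 120 deep x 70 wide x 65 mm high, 0.25 kg, hook at its back): middle of its upright wooden grip tab, 100 mm above the caddy's underside. Tab 14 mm thick (y), 44 deep (x), standing 55 mm clear of the rim, its top 20 mm above this point. Axes: z up, +x to the back. The box reaches 80 mm to +x (back face) and 40 mm to -x (front).
- yellow_hook (a point): Top end of the yellow caddy's L-shaped steel hook, 36 mm wide; 102.5 mm to +x and 19 mm above the grip point, same axes. At rim level a neck, 6 mm thick, underside 41 mm below the grip point, runs 25 mm out from the back face; at its end a tongue 5 mm thick rises to 60 mm above the neck's underside, 20 mm clear of the back face. Too tall for the gap unless tipped.
- rack_gap (a point): Fixed slat rack, 400 long (y), 178 mm high: middle of the free stretch of its gap, on the slats' front plane, 124 mm above the table. +x into the rack, z up. Gap 48 mm high (24 above and below), slats 10 mm thick, open behind, end posts beyond y=-140 mm. White caddy fixed at y=+170 shows the hung pose: same axes as rack, neck on lower slat, tongue behind upper, its top 36 mm above this point.
- blue_grip (a point): Blue caddy, same shape, left standing; its grip tab's middle. To hang one, tip its front up 32 degrees, tongue leading. Good way for the neck's underside at the back face, as mm before the slats' front / mm above the lower slat's top / degrees tipped: 80/-30/32, 52/-12/32, 32/8/32, 23/16/26, 14/10/12, 5/5/0, 4/1/0.
Not all that is in view belongs to the job. Of the things like the part that bears yellow_grip, leave any that is red; of the rest the smaller one is meant.

How it is judged:
By the outcome, as a careful person would: the job done as asked, in the order asked, and still so for the second after the job is handed in, with the robot touching nothing.
It also fails if it takes over 40 s, if anything falls off the work surface, if the arm or the gripper's body presses on something with over 40 N, if the wrist force passes 120 N, or if a joint passes its speed limit or range.

## Working session

There is one attempt and no reset: what is moved stays moved. The work goes in short steps, Python scripts to look and compute and a shell command to move; the robot and the scene stay as the last step left them, time stands still between calls to the robot, and variables do not carry over. Pictures are saved under pics/ and viewed, about 8 in all and at most 12, crops included, and the job is handed in when it is done.

```bash
ls; mkdir -p pics; cat > h.py <<'E'
import numpy as np, cv2
from rig import r, viewer, spot_in, landmark_of
def ray(cam,uv,T=None):
    c=viewer.get_calibration(cam); 
    p=cv2.undistortPoints(np.array([[uv]],float),np.array(c["K"]),np.array(c["distortion"]))[0,0]
    W=np.array(c["world_from_camera"]) if T is None else T
    return W[:3,3], W[:3,:3]@np.array([p[0],p[1],1.])
def at_z(cam,uv,z,T=None):
    o,d=ray(cam,uv,T); return o+d*(z-o[2])/d[2]
def tri(rs):
    A=np.zeros((3,3));b=np.zeros(3)
    for o,d in rs:
        d=d/np.linalg.norm(d);P=np.eye(3)-np.outer(d,d);A+=P;b+=P@o
    x=np.linalg.solve(A,b); return x,[np.linalg.norm((np.eye(3)-np.outer(d,d)/(d@d))@(x-o)) for o,d in rs]
def proj(cam,X,W=None):
    c=viewer.get_calibration(cam); W=np.array(c["world_from_camera"]) if W is None else W
    M=np.linalg.inv(W); rv=cv2.Rodrigues(M[:3,:3])[0]
    return cv2.projectPoints(np.array(X,float).reshape(-1,3),rv,M[:3,3],np.array(c["K"]),np.array(c["distortion"]))[0][:,0]
def save(im,n): cv2.imwrite("pics/"+n,cv2.cvtColor(im,cv2.COLOR_RGB2BGR))
E
python3 - <<'E'
from h import *
print(r.get_state())
for c in("scene","top"):
    save(viewer.snapshot(c),c+"0.png")
    for l in("yellow_grip","yellow_hook","rack_gap","blue_grip"):
        print(c,l,[(np.round(d["uv"]),round(d["score"],2)) for d in landmark_of(c,l)],[(np.round(d["uv"]),round(d["score"],2)) for d in spot_in(c,l)] if l[-4:]=="grip" else "")
    print(np.round(viewer.get_calibration(c)["world_from_camera"],2))
E
```

```text
pics
{'time': 0.0, 'joint_pos': array([-1.43398073,  0.39912652,  0.04504488,  1.53787911, -0.01870024,
        1.20688728, -0.05072499]), 'qvel': array([-0.00049496, -0.00134879, -0.00121161,  0.0003275 ,  0.00053248,
       -0.00046755,  0.00011984]), 'tau': array([-3.40050647e-04, -4.75131834e+01,  1.36460457e+00, -2.54226547e+01,
        1.15957457e-02,  9.84537997e-03, -1.21842777e-05]), 'position': array([151.70945896, 631.44936763, 255.30634279]), 'ee_rot': array([-4.45135406e-05,  1.17596569e-01,  9.93061008e-01, -9.38298672e-04]), 'force': array([ 0.18912516,  0.44438794, -0.06517099]), 'torque': array([0.03043838, 0.00010164, 0.05018152]), 'finger_gap': 85.44468435467934}
scene yellow_grip [(array([320., 211.]), 0.95), (array([338., 283.]), 0.86), (array([128., 202.]), 0.67)] [(array([154., 223.]), 0.75), (array([326., 233.]), 0.68), (array([346., 291.]), 0.64)]
scene yellow_hook [(array([358., 229.]), 0.85), (array([370., 257.]), 0.83), (array([191., 185.]), 0.6)] 
scene rack_gap [(array([503., 247.]), 0.77)] 
scene blue_grip [(array([236., 305.]), 0.81)] [(array([249., 31
[... 169 characters left out ...]
385e+03]
 [ 0.00000e+00  0.00000e+00  0.00000e+00  1.00000e+00]]
top yellow_grip [(array([321., 263.]), 0.96), (array([491., 313.]), 0.81), (array([329., 188.]), 0.78)] [(array([320., 194.]), 0.96), (array([315., 255.]), 0.96), (array([470., 308.]), 0.89)]
top yellow_hook [(array([440., 308.]), 0.89), (array([296., 228.]), 0.82), (array([294., 197.]), 0.64)] 
top rack_gap [(array([183., 179.]), 0.67)] 
top blue_grip [(array([415., 188.]), 0.79)] [(array([403., 192.]), 0.97)]
[[ 1.00000e-02 -1.00000e+00  5.00000e-02  3.43000e+02]
 [-1.00000e+00 -1.00000e-02  1.00000e-02 -4.44700e+01]
 [-0.00000e+00 -6.00000e-02 -1.00000e+00  1.30467e+03]
 [ 0.00000e+00  0.00000e+00  0.00000e+00  1.00000e+00]]
```

View pics/scene0.png

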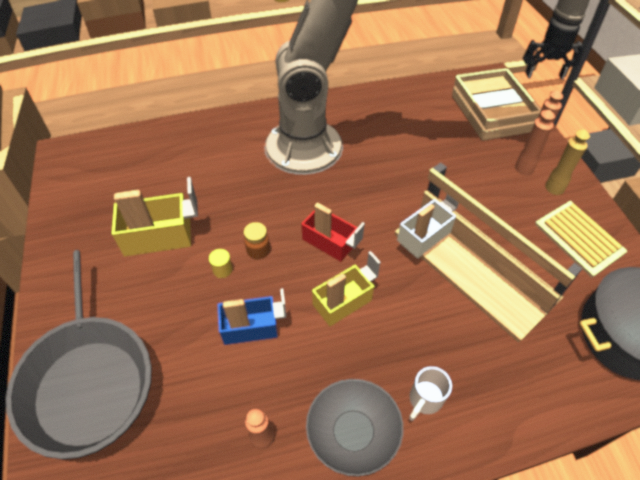

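View pics/top0.png

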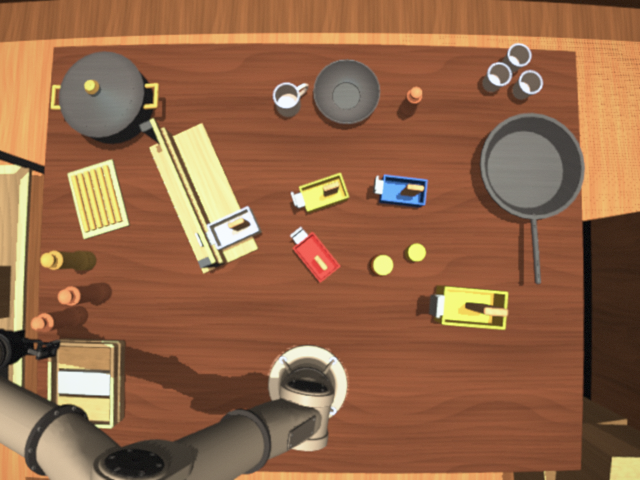

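The scene holds three caddy look-alikes. There is a red one (top 315,255; scene 326,233), a small yellow one (top 320,194; scene 345,291) and a large yellow one (top 470,308; scene 154,223). Leaving out the red, the small yellow at top (320,194) is the one meant. I'll confirm with a crop and measure poses.

```bash
python3 - <<'E'
from h import *
def P(s,t): x,e=tri([ray("scene",s),ray("top",t)]); print(np.round(x,1),np.round(e,1)); return x
S={};acc={}
for c in("scene","top"):
  for k in range(3):
    im=viewer.snapshot(c)
    for l in("yellow_grip","yellow_hook","rack_gap","blue_grip"):
        for d in landmark_of(c,l): acc.setdefault((c,l),[]).append(np.append(d["uv"],d["score"]))
for k,v in acc.items():
    v=np.array(v); print(k, np.round(v[np.argsort(v[:,0])],1).tolist())
def near(c,l,uv):
    v=np.array(acc[c,l]); m=np.hypot(*(v[:,:2]-uv).T)<14; return v[m,:2].mean(0)
for l,s,t in(("yellow_grip",(338,283),(329,188)),("yellow_hook",(370,257),(294,197)),("rack_gap",(503,247),(183,179))):
    try: print(l); S[l]=P(near("scene",l,s),near("top",l,t))
    except Exception as e: print(e)
d=S["yellow_hook"]-S["yellow_grip"]; print("yaw",np.degrees(np.arctan2(d[1],d[0])),np.linalg.norm(d[:2]),d[2])
s=cv2.imread("pics/scene0.png");t=cv2.imread("pics/top0.png")
a=cv2.resize(s[190:340,295:595],None,fx=2.6,fy=2.6,interpolation=cv2.INTER_CUBIC)[:,:390*2]
b=t[110:280,130:360]; b=cv2.resize(b,None,fx=2.6,fy=2.6,interpolation=cv2.INTER_CUBIC)
cv2.imwrite("pics/c1.png",a);cv2.imwrite("pics/c2.png",b);print(a.shape,b.shape)
E
```

```text
('scene', 'yellow_grip') [[130.8, 201.9, 0.8], [130.9, 200.6, 0.6], [133.0, 203.7, 0.7], [319.7, 210.4, 0.8], [320.9, 210.2, 0.9], [324.6, 214.0, 0.7], [337.3, 284.8, 0.9], [338.9, 282.6, 1.0]]
('scene', 'yellow_hook') [[187.6, 187.8, 0.9], [190.8, 186.4, 0.9], [190.9, 184.4, 0.6], [357.5, 227.5, 1.0], [358.2, 230.6, 1.0], [360.1, 226.7, 0.8], [374.4, 258.2, 0.7], [374.6, 253.4, 0.9], [375.0, 256.7, 0.9]]
('scene', 'rack_gap') [[334.5, 283.7, 0.7], [501.7, 243.8, 0.6], [503.8, 246.6, 1.0], [505.1, 244.6, 0.6]]
('scene', 'blue_grip') [[230.9, 306.7, 0.6], [234.0, 306.2, 0.8], [234.5, 306.2, 0.7], [374.2, 256.6, 0.4], [502.5, 248.7, 0.3]]
('top', 'yellow_grip') [[318.4, 261.1, 0.7], [320.6, 258.1, 0.8], [321.7, 261.5, 1.0], [327.7, 186.6, 0.8], [329.1, 187.1, 0.6], [329.5, 188.8, 0.9], [490.5, 311.3, 0.8], [491.3, 310.5, 0.8], [492.7, 311.8, 0.6]]
('top', 'yellow_hook') [[290.7, 198.9, 0.7], [293.6, 197.0, 0.9], [293.7, 198.0, 0.6], [294.8, 229.0, 0.7], [295.0, 226.6, 0.8], [295.6, 225.1, 0.7], [439.9, 308.1, 0.6], [440.3, 307.0, 0.7], [442.5, 308.3, 1.0]]
('top', 'rack_gap') [[181.2, 179.6, 0.8], [183.0, 179.9, 0.9], [185.1, 179.8, 0.9]]
('top', 'blue_grip') [[292.8, 196.1, 0.4], [415.7, 188.0, 0.7], [416.6, 189.4, 0.8], [417.6, 189.1, 0.8]]
yellow_grip
[544.  -52.9 101.2] [0.6 0.6]
yellow_hook
[511.1  39.9 125.6] [1.5 1.5]
rack_gap
[557.  330.6 125.2] [0.2 0.2]
yaw 109.49898307341499 98.44418430944205 24.416249858482914
(390, 780, 3) (442, 598, 3)
```

View pics/c1.png

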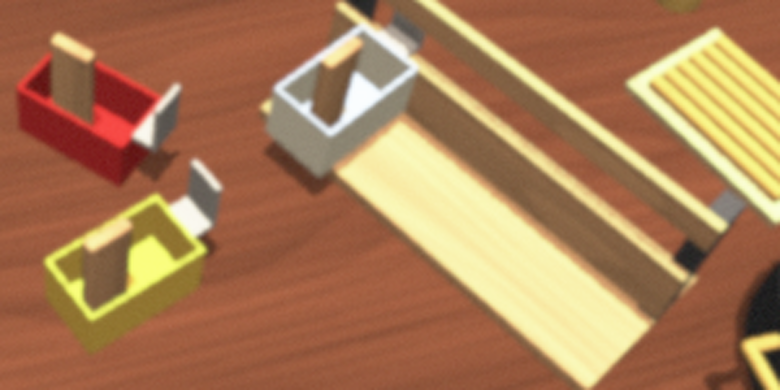

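View pics/c2.png

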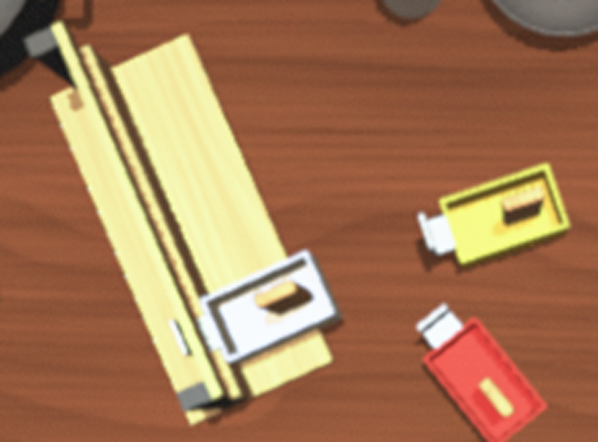

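```bash
python3 - <<'E'
from h import *
for c,box,zs in(("top",(140,110,265,280),(0,100,178)),("scene",(395,160,595,340),(0,100,178))):
    im=cv2.imread(f"pics/{c}0.png",0)
    L=cv2.createLineSegmentDetector().detect(im)[0][:,0]
    for l in L:
        if np.hypot(l[2]-l[0],l[3]-l[1])<45: continue
        if not(box[0]<l[0]<box[2] and box[1]<l[1]<box[3] and box[0]<l[2]<box[2]): continue
        o=[]
        for z in zs:
            a,b=at_z(c,l[:2],z),at_z(c,l[2:],z); d=b-a
            o.append(round(np.degrees(np.arctan2(d[1],d[0]))%180,1))
        print(c,np.round(l),o)
# yellow caddy edges
for c,box in(("top",(285,165,355,220)),):
    im=cv2.resize(cv2.imread(f"pics/{c}0.png",0),None,fx=2,fy=2,interpolation=cv2.INTER_CUBIC)
    L=cv2.createLineSegmentDetector().detect(im)[0][:,0]/2
    for l in L:
        if np.hypot(l[2]-l[0],l[3]-l[1])<14: continue
        if not(box[0]<l[0]<box[2] and box[1]<l[1]<box[3]): continue
        a,b=at_z(c,l[:2],65),at_z(c,l[2:],65); d=b-a
        print("Y",np.round(l),np.round(np.degrees(np.arctan2(d[1],d[0]))%180,1),np.round(a),np.round(b))
# white predicted position and angle candidates
G=np.array([557,330.6,125])
for y in(110,112,114):
    t=np.radians(y);R=np.array([[np.cos(t),-np.sin(t),0],[np.sin(t),np.cos(t),0],[0,0,1]])
    pts=[G+R@np.array(p) for p in((-84,170,17+20),(18.5,170,36),(-84,170,-83+65),(0,-140,54),(0,240,54))]
    print(y,np.round(proj("top",pts)).tolist(),np.round(proj("scene",pts)).tolist())
E
```

```text
top [173. 137. 210. 222.] [np.float64(25.2), np.float64(25.2), np.float64(25.2)]
top [214. 260. 153. 118.] [np.float64(25.2), np.float64(25.2), np.float64(25.2)]
top [205. 223. 164. 126.] [np.float64(25.2), np.float64(25.2), np.float64(25.2)]
top [240. 210. 202. 123.] [np.float64(25.3), np.float64(25.3), np.float64(25.3)]
top [148. 147. 202. 272.] [np.float64(25.2), np.float64(25.2), np.float64(25.2)]
top [161. 129. 218. 260.] [np.float64(25.3), np.float64(25.3), np.float64(25.3)]
scene [573. 274. 433. 167.] [np.float64(25.1), np.float64(25.1), np.float64(25.1)]
scene [563. 297. 453. 209.] [np.float64(24.9), np.float64(24.9), np.float64(24.9)]
scene [536. 223. 592. 275.] [np.float64(17.3), np.float64(17.3), np.float64(17.3)]
scene [429. 170. 570. 278.] [np.float64(25.3), np.float64(25.3), np.float64(25.3)]
scene [422. 254. 520. 340.] [np.float64(25.3), np.float64(25.3), np.float64(25.3)]
scene [456. 218. 558. 299.] [np.float64(25.2), np.float64(25.2), np.float64(25.2)]
scene [591. 267. 544. 223.] [np.float64(17.2), np.float64(17.2), np.float64(17.2)]
scene [547. 315. 448. 233.] [np.f
[... 576 characters left out ...]
30.  65.]
Y [349. 196. 341. 173.] 19.4 [ 527. -109.   65.] [591. -86.  65.]
Y [344. 195. 339. 180.] 19.6 [529. -94.  65.] [572. -79.  65.]
Y [335. 206. 306. 215.] 108.3 [499. -69.  65.] [473.   9.  65.]
110 [[231.0, 229.0], [193.0, 243.0], [235.0, 231.0], [160.0, 125.0], [206.0, 266.0]] [[429.0, 203.0], [460.0, 185.0], [425.0, 218.0], [561.0, 275.0], [436.0, 165.0]]
112 [[232.0, 227.0], [195.0, 242.0], [237.0, 229.0], [158.0, 125.0], [210.0, 265.0]] [[428.0, 205.0], [459.0, 186.0], [424.0, 220.0], [562.0, 274.0], [433.0, 166.0]]
114 [[234.0, 225.0], [197.0, 241.0], [238.0, 227.0], [157.0, 126.0], [213.0, 264.0]] [[427.0, 207.0], [457.0, 187.0], [423.0, 222.0], [563.0, 272.0], [431.0, 168.0]]
```

```bash
python3 - <<'E'
from h import *
def fr(y): t=np.radians(y); return np.array([np.cos(t),np.sin(t),0]),np.array([-np.sin(t),np.cos(t),0])
ex,ey=fr(115.2); G=np.array([557,330.6,124])
for c,l in(("top",(173,137,210,222)),("top",(205,223,164,126)),("top",(214,260,153,118)),("top",(161,129,218,260)),("scene",(573,274,433,167)),("scene",(429,170,570,278)),("scene",(563,297,453,209)),("scene",(456,218,558,299)),("scene",(547,315,448,233))):
    print(c,l,[(z,round(float((at_z(c,l[:2],z)-G)@ex+(at_z(c,l[2:],z)-G)@ex)/2,1)) for z in(100,148,178)])
ex,ey=fr(109.6); g=np.array([544,-52.9,101])
for l in((307,211,349,197),(340,172,299,186),(302,188,338,175),(339,178,303,191)):
    print("side",round(float((at_z("top",l[:2],65)+at_z("top",l[2:],65)-2*g)@ey)/2,1))
for l in((349,196,341,173),(344,195,339,180)): print("front",round(float((at_z("top",l[:2],65)+at_z("top",l[2:],65)-2*g)@ex)/2,1))
for l in((324,191,339,186),(337,193,322,198)): print("tab",[round(float((at_z("top",l[:2],z)+at_z("top",l[2:],z)-2*g)@ey)/2,1) for z in (65,120)])
print("tab ends",np.round([(at_z("top",p,120)-g)@ex for p in((324,191),(339,186),(337,193),(322,198))],1))
s=r.get_state();print(s["time"])
from scipy.spatial.transform import Rotation as Ro
q=s["ee_rot"];print(np.round(Ro.from_quat(q,scalar_first=True).as_matrix(),2))
print(viewer.get_calibration("wrist")["tool_from_camera"])
E
```

```text
top (173, 137, 210, 222) [(100, -15.4), (148, -24.7), (178, -30.5)]
top (205, 223, 164, 126) [(100, -3.4), (148, -13.1), (178, -19.2)]
top (214, 260, 153, 118) [(100, 15.0), (148, 4.5), (178, -2.1)]
top (161, 129, 218, 260) [(100, 5.9), (148, -4.2), (178, -10.6)]
scene (573, 274, 433, 167) [(100, 80.1), (148, 37.7), (178, 11.1)]
scene (429, 170, 570, 278) [(100, 64.6), (148, 23.0), (178, -3.0)]
scene (563, 297, 453, 209) [(100, 10.9), (148, -27.9), (178, -52.2)]
scene (456, 218, 558, 299) [(100, -3.6), (148, -41.6), (178, -65.4)]
scene (547, 315, 448, 233) [(100, -54.1), (148, -89.6), (178, -111.7)]
side 36.3
side -36.4
side -29.4
side -20.7
front -46.4
front -34.7
tab [-0.9, 7.4]
tab [15.6, 23.2]
tab ends [ 16.5 -24.9 -13.9  27.4]
2.2
[[-0.97  0.23  0.  ]
 [ 0.23  0.97  0.  ]
 [ 0.    0.   -1.  ]]
[[ 1.30239408e-04 -9.52979187e-01 -3.03035727e-01  7.78447756e+01]
 [ 9.99999985e-01  8.99227383e-05  1.46995566e-04 -8.44540813e-01]
 [-1.12833913e-04 -3.03035742e-01  9.52979185e-01 -1.19130288e+02]
 [ 0.00000000e+00  0.00000000e+00  0.00000000e+00  1.00000000e+00]]
```

Rack yaw is 115.2° and the caddy yaw is 109.6°. The slat front plane sits about 3 mm nearer than the triangulated landmark, and both views agree on that. The crops confirm the small yellow caddy: its hook points left and its tab sits toward the front. Moving over now.

```bash
python3 -m crank '-.041 -.044 -.008 0 0 0 .0854; -.041 -.044 -.008 0 0 0 .0854; -.041 -.044 -.008 0 0 0 .0854; -.041 -.044 -.008 0 0 0 .0854; -.041 -.044 0 0 0 0 .0854; -.041 -.044 0 0 0 0 .0854; -.041 -.044 0 0 0 0 .0854; -.041 -.044 0 0 0 0 .0854'
cat > go.py <<'E'
import sys; from h import *
from scipy.spatial.transform import Rotation as Ro
# pose of grasp point target in a frame: want(world pos of grasp pt, yaw, tip deg) -> tool shift/turn from now
def want(p,yaw,tip):
    s=r.get_state();R=Ro.from_quat(s["ee_rot"],scalar_first=True)
    Rz=Ro.from_euler("z",yaw,degrees=True)*Ro.from_euler("y",tip,degrees=True)
    T=Rz*Ro.from_euler("x",180,degrees=True)
    tcp=np.array(p)-T.apply([0,0,6.])
    print("tool shift mm",np.round(R.inv().apply(tcp-s["position"]),1),"turn",np.round((R.inv()*T).as_rotvec(degrees=True),1),"t",round(s["time"],2),"pos",np.round(s["position"],1),"q",np.round(s["joint_pos"],2),"F",np.round(s["force"],1),"gap",round(s["finger_gap"],1))
if __name__=="__main__": want(eval(sys.argv[1]),float(sys.argv[2]),float(sys.argv[3]))
E
python3 go.py '[544,-53,250]' 109.6 0
```

```text
time: 3.2
position: [394.4, 206.2, 289.1]
ee_rot: [0.001, 0.112, 0.994, 0.004]
force: [0.9, 1.4, -0.5]
finger_gap: 85.7
tool shift mm [-203.7 -219.4   31.7] turn [ 0.4 -0.1 57.5] t 3.2 pos [394.4 206.2 289.1] q [-0.95 -0.01  0.37  1.96  0.    1.18  0.77] F [ 0.9  1.4 -0.5] gap 85.7
```

```bash
python3 -m crank '-.0255 -.0274 .002 0 0 7.2 .0854; -.0287 -.0239 .002 0 0 7.2 .0854; -.0315 -.0201 .002 0 0 7.2 .0854; -.0338 -.016 .002 0 0 7.2 .0854; -.0355 -.0117 .004 0 0 7.2 .0854; -.0367 -.0071 .004 0 0 7.2 .0854; -.0373 -.0025 .004 0 0 7.2 .0854; -.0373 .0022 .004 0 0 7.2 .0854'
python3 go.py '[544,-53,250]' 109.6 0
python3 - <<'E'
from h import *
from scipy.spatial.transform import Rotation as Ro
s=r.get_state();W=np.eye(4);W[:3,:3]=Ro.from_quat(s["ee_rot"],scalar_first=True).as_matrix();W[:3,3]=s["position"]
T=W@np.array(viewer.get_calibration("wrist")["tool_from_camera"])
im=viewer.snapshot("wrist")
for l,z in(("yellow_grip",101),("yellow_hook",120)):
    for d in landmark_of("wrist",l): print(l,np.round(d["uv"],1),d["score"],np.round(at_z("wrist",d["uv"],z,T),1))
t=np.radians(109.6);ex=np.array([np.cos(t),np.sin(t),0]);ey=np.array([-np.sin(t),np.cos(t),0]);g=np.array([544,-53,100])
def q(x,y,z): return g+ex*x+ey*y+[0,0,z]
pts=[q(x,y,z) for x in(-22,22) for y in(-7,7) for z in(20,)]+[q(x,y,-35) for x in(-40,80) for y in(-35,35)]+[q(102.5,y,19) for y in(-18,18)]
uv=proj("wrist",pts,T); print(np.round(uv).tolist())
for u in uv: cv2.circle(im,tuple(int(v) for v in u),3,(255,0,255),1)
save(im,"w1.png"); np.save("T1.npy",T)
E
```

```text
time: 4.2
position: [545.4, -66.1, 265.7]
ee_rot: [0.001, 0.592, 0.806, 0.008]
force: [-0.7, 0.3, -0.1]
finger_gap: 85.7
tool shift mm [12.8  2.4  9.9] turn [ 0.8 -0.5 -2.2] t 4.2 pos [545.4 -66.1 265.7] q [-0.55  0.26  0.72  1.79 -0.2   1.16  0.54] F [-0.7  0.3 -0.1] gap 85.7
yellow_grip [319.3 213.9] 0.94 [544.2 -58.  101. ]
yellow_grip [36.8 94.5] 0.83 [342.4 -35.3 101. ]
yellow_hook [160.9  24.1] 0.78 [420.6  27.6 120. ]
yellow_hook [314.5  53.3] 0.56 [510.9  38.2 120. ]
[[333.0, 245.0], [312.0, 246.0], [331.0, 179.0], [309.0, 180.0], [366.0, 244.0], [279.0, 248.0], [364.0, 87.0], [268.0, 91.0], [346.0, 42.0], [285.0, 45.0]]
```

View pics/w1.png

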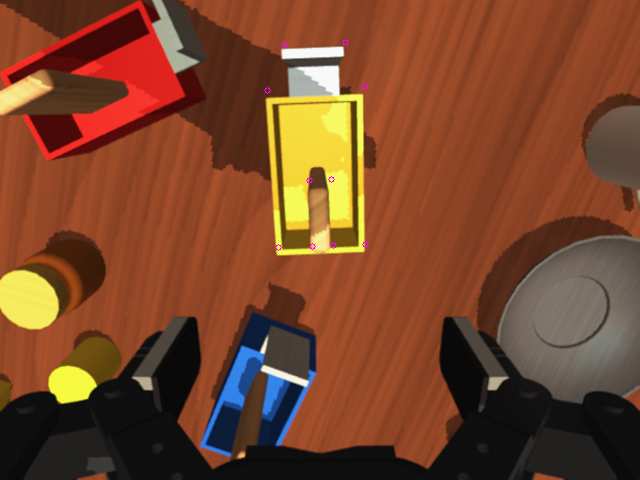

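The wrist picture shows the yellow caddy at rim corners (266,98) to (364,250). That is about 7 px (5 mm) further forward than predicted, with the yaw right. The tab is at (319,214), so the grip is at about (544,-58). The blue caddy at (265,380) stays clear of the descent.

```bash
python3 go.py '[544,-58,100]' 109.6 0; python3 -m crank '.004 .001 .02 .4 -.2 -1.1 .0854; .004 .001 .02 .4 -.2 -1.1 .0854; 0 0 .02 0 0 0 .0854; 0 0 .02 0 0 0 .0854; 0 0 .02 0 0 0 .0854; 0 0 .012 0 0 0 .0854; 0 0 0 0 0 0 .0854; 0 0 0 0 0 0 .0854'; python3 go.py '[544,-58,100]' 109.6 0
python3 - <<'E'
from h import *
from scipy.spatial.transform import Rotation as Ro
s=r.get_state();W=np.eye(4);W[:3,:3]=Ro.from_quat(s["ee_rot"],scalar_first=True).as_matrix();W[:3,3]=s["position"]
T=W@np.array(viewer.get_calibration("wrist")["tool_from_camera"])
im=viewer.snapshot("wrist")
for l,z in(("yellow_grip",100),("yellow_hook",119)):
    for d in landmark_of("wrist",l): print(l,np.round(d["uv"],1),d["score"],np.round(at_z("wrist",d["uv"],z,T),1))
save(im,"w2.png")
E
```

```text
tool shift mm [  8.1   0.  159.6] turn [ 0.7 -0.4 -2.2] t 4.35 pos [544.9 -67.4 265.5] q [-0.55  0.26  0.72  1.79 -0.2   1.16  0.54] F [0.7 0.4 0.8] gap 85.2
time: 5.35
position: [539.8, -44.6, 143.8]
ee_rot: [-0.006, 0.566, 0.825, -0.0]
force: [0.3, -0.2, 0.5]
finger_gap: 85.4
tool shift mm [-14.4  -0.6  37.7] turn [-0.4 -0.5  1.5] t 5.35 pos [539.8 -44.6 143.8] q [-0.51  0.39  0.64  1.92 -0.3   0.93  0.65] F [ 0.3 -0.2  0.5] gap 85.4
yellow_grip [319.6 328.9] 0.63 [544.  -58.7 100. ]
yellow_hook [328.1  72.6] 0.59 [509.5  38.7 119. ]
```

```bash
python3 -m crank '-.007 0 .004 -.2 -.2 .7 .0854; -.007 0 .008 -.2 -.2 .7 .0854; 0 0 .01 0 0 0 .0854; 0 0 .01 0 0 0 .0854; 0 0 .005 0 0 0 .0854; 0 0 0 0 0 0 .0854; 0 0 0 0 0 0 .0854; 0 0 0 0 0 0 .0854'; python3 go.py '[544,-58,100]' 109.6 0
```

```text
time: 6.5
position: [545.8, -59.4, 104.9]
ee_rot: [0.0, 0.577, 0.817, 0.001]
force: [-0.5, 0.5, 1.0]
finger_gap: 85.5
tool shift mm [ 1.9 -1.2 -1.1] turn [ 0.1 -0.1 -0.1] t 6.5 pos [545.8 -59.4 104.9] q [-0.46  0.46  0.62  1.94 -0.35  0.85  0.69] F [-0.5  0.5  1. ] gap 85.5
```

```bash
python3 -m crank '.002 -.001 -.001 0 0 0 .0854; 0 0 0 0 0 0 .05; 0 0 0 0 0 0 .02; 0 0 0 0 0 0 0; 0 0 0 0 0 0 0; 0 0 0 0 0 0 0; 0 0 0 0 0 0 0; 0 0 0 0 0 0 0'; python3 go.py '[544,-58,100]' 109.6 0
python3 - <<'E'
from h import *
from scipy.spatial.transform import Rotation as Ro
s=r.get_state();W=np.eye(4);W[:3,:3]=Ro.from_quat(s["ee_rot"],scalar_first=True).as_matrix();W[:3,3]=s["position"]
C=np.array(viewer.get_calibration("wrist")["tool_from_camera"]);T=W@C
im=viewer.snapshot("wrist")
d=[d for l in("yellow_hook",) for d in landmark_of("wrist",l)]; print(d)
for e in d: print(np.round(at_z("wrist",e["uv"],119,T),1), "tool frame:",np.round((np.linalg.inv(W)@np.append(at_z("wrist",e["uv"],119,T),1))[:3],1))
# overlay: caddy model assuming grip at tool (0,0,6)
tf=lambda x,y,z:(W@np.array([x,-y,6-z,1.]))[:3]
for p in [(102.5,-18,19),(102.5,18,19),(80,-35,-35),(80,35,-35),(80,-18,-35),(80,18,-35)]:
    u=proj("wrist",tf(*p),T)[0]; print(p,np.round(u)); cv2.circle(im,tuple(int(v) for v in u),4,(255,0,255),1)
save(im,"w3.png")
E
```

```text
time: 7.5
position: [544.5, -57.6, 106.7]
ee_rot: [0.001, 0.577, 0.817, 0.002]
force: [0.4, 0.5, 0.6]
finger_gap: 13.1
tool shift mm [-0.2 -0.6  0.7] turn [ 0.2 -0.  -0.1] t 7.5 pos [544.5 -57.6 106.7] q [-0.46  0.45  0.62  1.95 -0.35  0.85  0.69] F [0.4 0.5 0.6] gap 13.1
[]
(102.5, -18, 19) [402.  -6.]
(102.5, 18, 19) [245.  -6.]
(80, -35, -35) [418. 101.]
(80, 35, -35) [226. 101.]
(80, -18, -35) [371. 100.]
(80, 18, -35) [273. 100.]
```

View pics/w3.png

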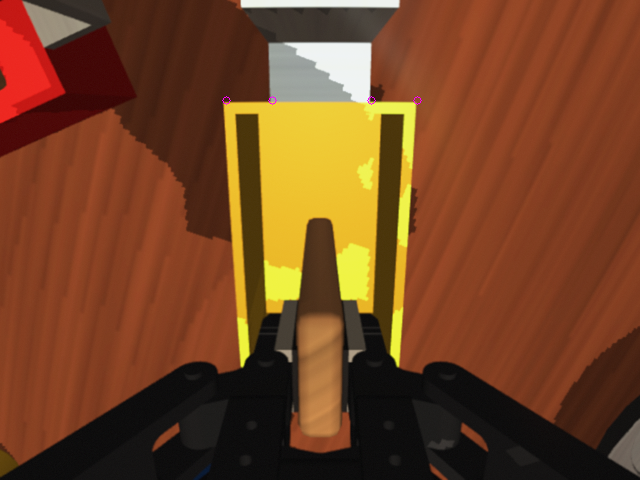

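The grasp is good: opening 13.1 mm, and the model's back rim falls on row 101 at columns 226–418, where the picture shows it. The grip therefore lies at the grasp point to about 1 mm. I'll lift and plan the way.

```bash
cat > rk.py <<'E'
import sys; from h import *
from scipy.spatial.transform import Rotation as Ro
Gp=np.array([558.4,327.7,124.]); YAW=115.2
A=Ro.from_euler("z",YAW,degrees=True)
X=Ro.from_euler("x",180,degrees=True)
def rk(wps,n=None):
    s=r.get_state();R=Ro.from_quat(s["ee_rot"],scalar_first=True);p=np.array(s["position"])
    C=A.inv()*R*X.inv(); tip=C.as_euler("zyx",degrees=True)
    g=A.inv().apply(p+R.apply([0,0,6])-Gp); nk=g+C.apply([80,0,-41])
    print("now before/above/tip %.1f %.1f %.1f | y %.1f yaw %.1f roll %.1f | t %.2f F %s gap %.1f qd"%(-nk[0],nk[2]+24,tip[1],nk[1],tip[0],tip[2],s["time"],np.round(s["force"],1),s["finger_gap"]),np.round(s["joint_pos"],2))
    for d,h,t in wps:
        C=Ro.from_euler("y",t,degrees=True); g=np.array([-d,0,h-24])-C.apply([80,0,-41])
        T=A*C*X; q=Gp+A.apply(g)-T.apply([0,0,6])
        print((d,h,t),"shift",np.round(R.inv().apply(q-p),1),"turn",np.round((R.inv()*T).as_rotvec(degrees=True),1))
        p,R=q,T
if __name__=="__main__": rk(eval(sys.argv[1]))
E
python3 -m crank '0 0 -.01 0 0 0 0; 0 0 -.015 0 0 0 0; 0 0 -.015 0 0 0 0; 0 0 -.01 0 0 0 0; 0 0 0 0 0 0 0; .02 0 0 0 0 0 0; .03 0 0 0 0 0 0; .03 0 0 0 0 0 0'
python3 rk.py '[(130,0,0),(110,-20,32),(80,-30,32),(52,-12,32),(32,8,32),(23,16,26),(14,10,12),(5,5,0),(4,1,0)]'
```

```text
time: 8.6
position: [516.6, 16.4, 160.1]
ee_rot: [0.001, 0.579, 0.815, 0.001]
force: [0.7, -0.2, -3.1]
finger_gap: 13.4
now before/above/tip 184.4 13.0 0.1 | y 161.9 yaw -6.0 roll -0.1 | t 8.60 F [ 0.7 -0.2 -3.1] gap 13.4 qd [-0.67  0.32  0.66  1.97 -0.24  0.93  0.45]
(130, 0, 0) shift [ 71.5 163.8  13.5] turn [ 0.1  0.1 -6. ]
(110, -20, 32) shift [ 57.1   0.  -15.3] turn [ -0. -32.   0.]
(80, -30, 32) shift [30.7 -0.  -7.4] turn [0. 0. 0.]
(52, -12, 32) shift [ 14.2  -0.  -30.1] turn [0. 0. 0.]
(32, 8, 32) shift [  6.4  -0.  -27.6] turn [0. 0. 0.]
(23, 16, 26) shift [-1.1 -0.  -2.9] turn [0. 6. 0.]
(14, 10, 12) shift [ 1.7  0.  22.2] turn [ 0. 14.  0.]
(5, 5, 0) shift [ 1.8 -0.  20.7] turn [-0. 12. -0.]
(4, 1, 0) shift [1. 0. 4.] turn [0. 0. 0.]
```

```bash
python3 -m crank '0 .015 0 0 0 -1 0; 0 .025 0 0 0 -1 0; 0 .03 0 0 0 -1 0; .01 .03 0 0 0 -1 0; .015 .03 0 0 0 -1 0; .02 .02 0 0 0 -.5 0; .01 .007 .005 0 0 0 0; 0 0 0 0 0 0 0'
python3 rk.py '[(130,0,0),(110,-20,32)]'
```

```text
time: 9.6
position: [645.3, 126.8, 151.1]
ee_rot: [0.001, 0.537, 0.843, -0.002]
force: [-0.0, -0.8, -3.0]
finger_gap: 13.2
now before/above/tip 138.9 3.8 0.2 | y 6.7 yaw -0.2 roll 0.1 | t 9.60 F [-0.  -0.8 -3. ] gap 13.2 qd [-0.66  0.57  0.57  1.64 -0.34  1.04  0.45]
(130, 0, 0) shift [8.8 6.9 4. ] turn [-0.1  0.2 -0.2]
(110, -20, 32) shift [ 57.1   0.  -15.3] turn [ -0. -32.   0.]
```

```bash
python3 -m crank '.0105 .001 -.003 0 -5.4 0 0; .0102 .001 -.004 0 -5.4 0 0; .0098 .001 -.005 0 -5.4 0 0; .0093 .001 -.006 0 -5.4 0 0; .0087 .001 -.0065 0 -5.4 0 0; .008 .001 -.0074 0 -5 0 0; 0 0 0 0 0 0 0; 0 0 0 0 0 0 0'
python3 rk.py '[(80,-26,32),(52,-12,32),(32,8,32)]'
python3 - <<'E'
from h import *
from rk import *
s=r.get_state();W=np.eye(4);W[:3,:3]=Ro.from_quat(s["ee_rot"],scalar_first=True).as_matrix();W[:3,3]=s["position"]
C=np.array(viewer.get_calibration("wrist")["tool_from_camera"]);T=W@C
out=[]
for cam in("wrist","scene"):
    im=viewer.snapshot(cam); Tc=T if cam=="wrist" else None
    L=[(Gp+A.apply([x,a,z]),Gp+A.apply([x,b,z])) for x,z in((0,-24),(10,-24),(0,24),(0,54),(10,54)) for a,b in((-120,120),)]
    tf=lambda x,y,z:(W@np.array([x,-y,6-z,1.]))[:3]
    for p,q in(((102.5,-18,19),(102.5,18,19)),((105,-18,-41),(105,18,-41)),((80,-35,-35),(80,35,-35))): L.append((tf(*p),tf(*q)))
    for a,b in L:
        ts=np.linspace(0,1,25)[:,None]; u=proj(cam,a+(b-a)*ts,Tc)
        for v in u:
            if 0<v[0]<640 and 0<v[1]<480: im[int(v[1]),int(v[0])]=(255,0,255)
    if cam=="scene": im=cv2.resize(im[150:330,380:600],(660,540),interpolation=cv2.INTER_CUBIC)
    save(im,f"p_{cam}.png")
E
```

```text
time: 10.6
position: [622.1, 171.6, 169.9]
ee_rot: [0.238, 0.523, 0.803, -0.158]
force: [0.2, 0.2, -3.1]
finger_gap: 13.2
now before/above/tip 127.1 -13.2 33.1 | y 8.1 yaw -1.8 roll 1.2 | t 10.60 F [ 0.2  0.2 -3.1] gap 13.2 qd [-1.19  0.69  0.86  1.7   0.09  0.98 -0.08]
(80, -26, 32) shift [ 45.6   7.7 -13.6] turn [-1.   1.2 -1.1]
(52, -12, 32) shift [ 16.3  -0.  -26.7] turn [0. 0. 0.]
(32, 8, 32) shift [  6.4  -0.  -27.6] turn [0. 0. 0.]
```

View pics/p_wrist.png

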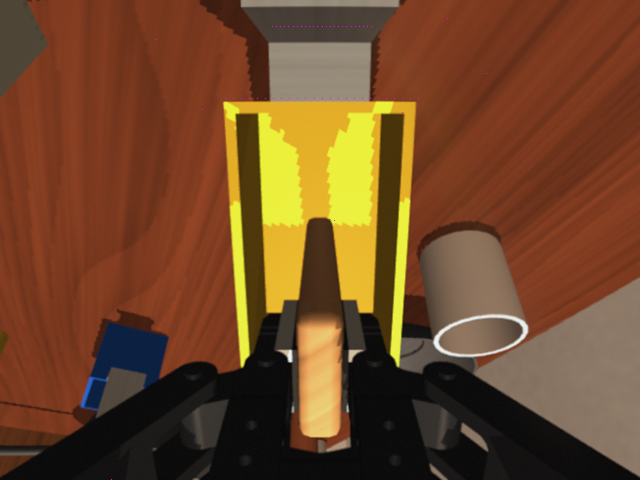

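View pics/p_scene.png

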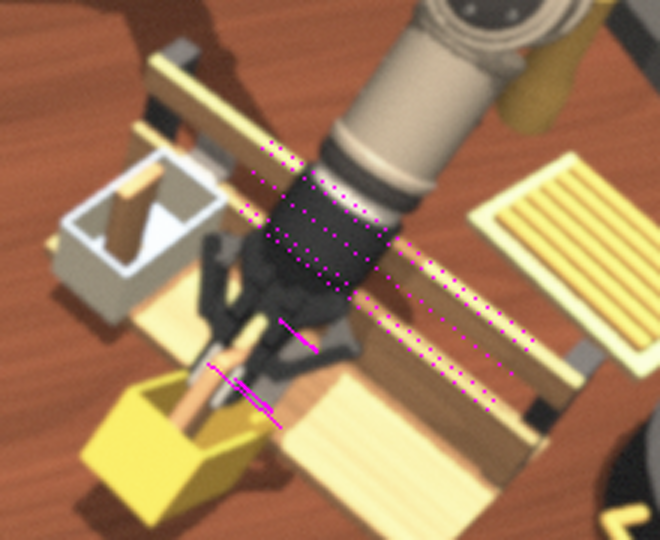

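The wrist picture shows no slip: the rim is still at row 101. In the scene picture the rack model lines lie on the slat edges. Going on to the gap.

```bash
python3 -m crank '.007 .002 -.002 -.3 .4 -.3 0; .01 .002 -.003 -.3 .4 -.3 0; .01 .002 -.003 -.2 .2 -.3 0; .009 .001 -.003 -.2 .2 -.2 0; .006 .001 -.002 0 0 0 0; .002 0 -.001 0 0 0 0; 0 0 0 0 0 0 0; 0 0 0 0 0 0 0'
python3 rk.py '[(52,-12,32),(32,8,32),(23,16,26)]'
```

```text
time: 11.7
position: [611.0, 217.0, 157.9]
ee_rot: [0.231, 0.516, 0.812, -0.146]
force: [0.0, 0.4, -3.0]
finger_gap: 13.5
now before/above/tip 79.2 -24.2 31.7 | y -0.7 yaw -0.1 roll -0.1 | t 11.70 F [ 0.   0.4 -3. ] gap 13.5 qd [-1.22  0.7   0.83  1.68  0.07  0.98 -0.11]
(52, -12, 32) shift [ 17.   -0.5 -25. ] turn [ 0.1 -0.3 -0.2]
(32, 8, 32) shift [  6.4  -0.  -27.6] turn [0. 0. 0.]
(23, 16, 26) shift [-1.1 -0.  -2.9] turn [0. 6. 0.]
```

```bash
python3 -m crank '.003 0 -.004 0 0 0 0; .004 0 -.006 0 0 0 0; .004 0 -.006 0 -.3 0 0; .003 0 -.005 0 0 0 0; .002 0 -.003 0 0 0 0; 0 0 0 0 0 0 0; 0 0 0 0 0 0 0; 0 0 0 0 0 0 0'
python3 rk.py '[(52,-12,32),(32,8,32),(23,16,26)]'
python3 - <<'E'
from h import *
from rk import *
s=r.get_state();W=np.eye(4);W[:3,:3]=Ro.from_quat(s["ee_rot"],scalar_first=True).as_matrix();W[:3,3]=s["position"]
ims=[]
T=W@np.array(viewer.get_calibration("wrist")["tool_from_camera"])
im=viewer.snapshot("wrist"); ims.append(im[:150,100:540].copy())
L=[(Gp+A.apply([x,-120,z]),Gp+A.apply([x,120,z])) for x,z in((0,-24),(10,-24),(0,24),(0,54),(10,54))]
for a,b in L:
    for v in proj("wrist",a+(b-a)*np.linspace(0,1,30)[:,None],T):
        if 0<v[0]<640 and 0<v[1]<480: cv2.circle(im,(int(v[0]),int(v[1])),1,(255,0,255),-1)
top=viewer.snapshot("top")[130:280,140:340]
out=np.vstack([cv2.resize(im[:200,100:540],(700,318)),cv2.resize(top[:,:],(700,280)[::1]) if 0 else cv2.resize(top,(373,280)).copy() if 0 else cv2.copyMakeBorder(cv2.resize(top,(373,280)),0,0,0,327,cv2.BORDER_CONSTANT)])
save(out,"q1.png")
E
```

```text
time: 12.7
position: [599.2, 242.2, 171.1]
ee_rot: [0.234, 0.516, 0.811, -0.147]
force: [0.1, 0.2, -3.1]
finger_gap: 13.1
now before/above/tip 51.9 -11.2 32.0 | y -0.9 yaw -0.2 roll -0.1 | t 12.70 F [ 0.1  0.2 -3.1] gap 13.1 qd [-1.27  0.7   0.84  1.66  0.07  1.03 -0.14]
(52, -12, 32) shift [ 0.3 -0.5  0.8] turn [ 0.1  0.  -0.2]
(32, 8, 32) shift [  6.4  -0.  -27.6] turn [0. 0. 0.]
(23, 16, 26) shift [-1.1 -0.  -2.9] turn [0. 6. 0.]
```

View pics/q1.png

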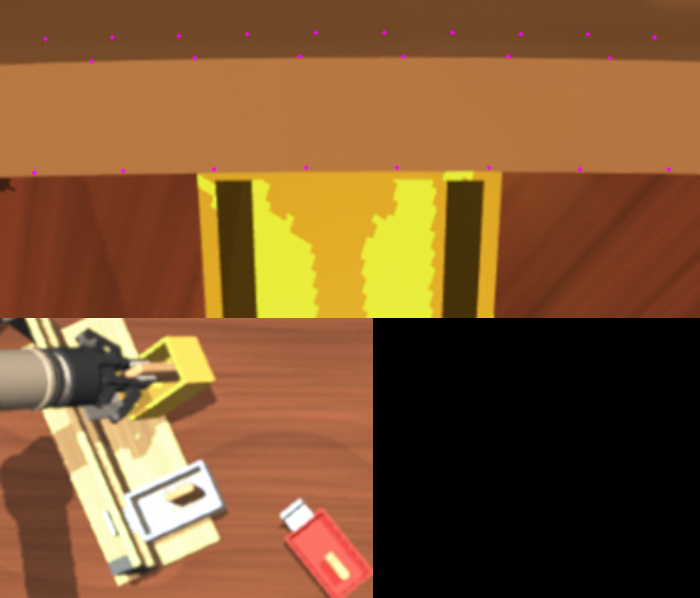

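The wrist view puts the predicted upper-slat edges within 3 px (about 1 mm) of the real ones, and the caddy is centred. Inserting.

```bash
python3 -m crank '.001 0 -.003 0 0 -.1 0; .001 0 -.005 0 0 0 0; .0015 0 -.006 0 0 0 0; .0015 0 -.006 0 0 0 0; .001 0 -.004 0 0 0 0; .0005 0 -.002 0 0 0 0; 0 0 0 0 0 0 0; 0 0 0 0 0 0 0'
python3 rk.py '[(32,8,32),(23,16,26),(14,10,12)]'
```

```text
time: 13.8
position: [590.5, 261.1, 191.2]
ee_rot: [0.233, 0.516, 0.811, -0.147]
force: [0.3, 0.2, -2.7]
finger_gap: 13.4
now before/above/tip 31.0 8.9 32.0 | y -0.9 yaw -0.0 roll -0.1 | t 13.80 F [ 0.3  0.2 -2.7] gap 13.4 qd [-1.3   0.68  0.85  1.64  0.07  1.09 -0.15]
(32, 8, 32) shift [-0.4 -0.6  1.3] turn [ 0.1  0.  -0.1]
(23, 16, 26) shift [-1.1 -0.  -2.9] turn [0. 6. 0.]
(14, 10, 12) shift [ 1.7  0.  22.2] turn [ 0. 14.  0.]
```

```bash
python3 -m crank '-.0004 0 -.0006 0 1.5 0 0; -.0004 0 -.0006 0 1.5 0 0; -.0004 0 -.0004 0 1.5 0 0; -.0003 0 0 0 1.5 0 0; 0 0 0 0 0 0 0; 0 0 0 0 0 0 0; 0 0 0 0 0 0 0; 0 0 0 0 0 0 0'
python3 rk.py '[(23,16,26),(14,10,12),(5,5,0)]'
```

```text
time: 14.8
position: [590.8, 259.0, 193.5]
ee_rot: [0.188, 0.524, 0.822, -0.118]
force: [-0.4, -0.4, -3.3]
finger_gap: 13.4
now before/above/tip 24.2 16.5 25.6 | y -0.4 yaw -0.2 roll -0.0 | t 14.80 F [-0.4 -0.4 -3.3] gap 13.4 qd [-1.24  0.63  0.81  1.64  0.01  1.08 -0.09]
(23, 16, 26) shift [ 1.6 -0.1 -0.5] turn [ 0.  -0.4 -0.2]
(14, 10, 12) shift [ 1.7  0.  22.2] turn [ 0. 14.  0.]
(5, 5, 0) shift [ 1.8 -0.  20.7] turn [-0. 12. -0.]
```

```bash
python3 -m crank '.0006 0 .0036 0 2.3 0 0; .0004 0 .0036 0 2.3 0 0; .0003 0 .0036 0 2.3 0 0; .0001 0 .0037 0 2.3 0 0; 0 0 .0036 0 2.2 0 0; -.0002 0 .0036 0 2.2 0 0; 0 0 0 0 0 0 0; 0 0 0 0 0 0 0'
python3 rk.py '[(14,10,12),(5,5,0),(4,1,0)]'
```

```text
time: 15.8
position: [594.1, 250.8, 171.3]
ee_rot: [0.083, 0.535, 0.839, -0.052]
force: [-1.0, 0.1, -2.0]
finger_gap: 13.5
now before/above/tip 15.4 9.7 11.2 | y 0.1 yaw -0.3 roll -0.0 | t 15.80 F [-1.   0.1 -2. ] gap 13.5 qd [-1.05  0.56  0.69  1.66 -0.18  1.04  0.09]
(14, 10, 12) shift [ 2.   0.5 -1.7] turn [ 0.  -0.8 -0.3]
(5, 5, 0) shift [ 1.8 -0.  20.7] turn [-0. 12. -0.]
(4, 1, 0) shift [1. 0. 4.] turn [0. 0. 0.]
```

```bash
python3 -m crank '.0008 0 .003 0 1.7 -.1 0; .0008 0 .0031 0 1.8 -.1 0; .0006 0 .0032 0 1.9 -.1 0; .0004 0 .0032 0 1.9 0 0; .0002 0 .0032 0 1.9 0 0; .0001 0 .003 0 1.9 0 0; 0 0 0 0 0 0 0; 0 0 0 0 0 0 0'
python3 rk.py '[(5,5,0),(4,1,0)]'
```

```text
time: 16.8
position: [593.8, 251.3, 150.7]
ee_rot: [-0.004, 0.535, 0.845, 0.003]
force: [0.0, 0.8, -3.0]
finger_gap: 13.5
now before/above/tip 3.7 4.5 -0.6 | y 0.6 yaw 0.1 roll 0.0 | t 16.80 F [ 0.   0.8 -3. ] gap 13.5 qd [-0.88  0.55  0.58  1.67 -0.36  1.03  0.27]
(5, 5, 0) shift [-0.8  0.5 -1.4] turn [-0.  -0.6  0.1]
(4, 1, 0) shift [1. 0. 4.] turn [0. 0. 0.]
```

Now lower onto the slat until the weight comes off (force z starts at about −3 N).

```bash
python3 -m crank '0 0 .001 0 -.4 0 0; 0 0 .001 0 -.2 0 0; 0 0 .001 0 0 0 0; 0 0 .001 0 0 0 0; 0 0 .0005 0 0 0 0; 0 0 0 0 0 0 0; 0 0 0 0 0 0 0; 0 0 0 0 0 0 0'
python3 rk.py '[(4,0,0)]'
```

```text
time: 17.8
position: [593.8, 252.5, 147.6]
ee_rot: [0.0, 0.534, 0.845, 0.0]
force: [-0.8, -1.5, 0.8]
finger_gap: 13.3
now before/above/tip 3.1 0.6 0.0 | y 0.3 yaw 0.2 roll -0.1 | t 17.80 F [-0.8 -1.5  0.8] gap 13.3 qd [-0.89  0.55  0.59  1.67 -0.35  1.02  0.26]
(4, 0, 0) shift [-0.9  0.   0.6] turn [0.1 0.  0.2]
```

```bash
python3 -m crank '0 0 .0005 0 0 0 0; 0 0 0 0 0 0 0; 0 0 0 0 0 0 .02; 0 0 0 0 0 0 .03; 0 0 0 0 0 0 .05; 0 0 0 0 0 0 .06; 0 0 0 0 0 0 .06; 0 0 0 0 0 0 .06'
python3 rk.py '[(4,0,0)]'
python3 - <<'E'
from h import *
from rk import *
s=r.get_state();W=np.eye(4);W[:3,:3]=Ro.from_quat(s["ee_rot"],scalar_first=True).as_matrix();W[:3,3]=s["position"]
T=W@np.array(viewer.get_calibration("wrist")["tool_from_camera"])
im=viewer.snapshot("wrist")
g0=np.array([-84,0,17.])
for p in [(-22,-7,20),(-22,7,20),(22,-7,20),(22,7,20),(80,-35,-35),(80,35,-35),(-40,-35,-35),(102.5,-18,19),(102.5,18,19)]:
    v=proj("wrist",Gp+A.apply(g0+np.array(p)),T)[0]; print(p,np.round(v)); cv2.circle(im,(int(v[0]),int(v[1])),4,(255,0,255),1)
save(im,"r1.png")
E
```

```text
time: 18.8
position: [594.9, 253.2, 147.3]
ee_rot: [0.001, 0.534, 0.845, 0.002]
force: [0.0, -0.3, 0.1]
finger_gap: 60.0
now before/above/tip 3.0 0.3 0.0 | y -1.2 yaw 0.2 roll -0.2 | t 18.80 F [ 0.  -0.3  0.1] gap 60.0 qd [-0.89  0.55  0.59  1.67 -0.35  1.02  0.26]
(4, 0, 0) shift [-1.1 -1.3  0.3] turn [0.2 0.  0.2]
(-22, -7, 20) [340. 441.]
(-22, 7, 20) [296. 441.]
(22, -7, 20) [344. 318.]
(22, 7, 20) [294. 318.]
(80, -35, -35) [414. 104.]
(80, 35, -35) [223. 103.]
(-40, -35, -35) [395. 382.]
(102.5, -18, 19) [398.  -0.]
(102.5, 18, 19) [241.  -1.]
```

View pics/r1.png

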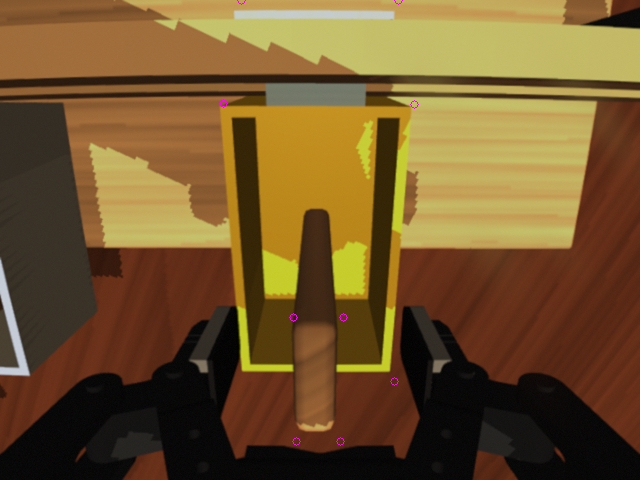

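It hangs on its own. The tongue top shows behind the upper slat at (314,15), the rim back is at row 105 and the fingers are clear of the tab. It has settled slightly front-down. I'll retreat upward and measure its tilt.

```bash
python3 -m crank '0 0 -.005 0 0 0 .06; 0 0 -.015 0 0 0 .06; 0 0 -.025 0 0 0 .06; 0 0 -.03 0 0 0 .06; 0 0 -.03 0 0 0 .06; 0 0 -.02 0 0 0 .06; 0 0 -.005 0 0 0 .06; 0 0 0 0 0 0 .06'
python3 rk.py '[]'
python3 - <<'E'
from h import *
from rk import *
s=r.get_state();W=np.eye(4);W[:3,:3]=Ro.from_quat(s["ee_rot"],scalar_first=True).as_matrix();W[:3,3]=s["position"]
T=W@np.array(viewer.get_calibration("wrist")["tool_from_camera"]); np.save("T2.npy",T)
im=viewer.snapshot("wrist"); save(im,"s1_raw.png")
def nt(uvs): return [(np.round(d["uv"],1).tolist(),round(d["score"],2)) for d in uvs]
print(nt(landmark_of("wrist","yellow_grip")),nt(landmark_of("wrist","yellow_hook")))
# model overlays: level d=4, and front-down 5 deg d=5.5
for t,d,col in((0,4,(255,0,255)),(-5,5.5,(0,255,255))):
    C=Ro.from_euler("y",t,degrees=True); g=np.array([-d,0,-24])-C.apply([80,0,-41])
    P=[(-22,-7,20),(-22,7,20),(22,-7,20),(22,7,20),(80,-35,-35),(80,35,-35),(-40,-35,-35),(-40,35,-35),(105,-18,19),(105,18,19)]
    for p in P:
        v=proj("wrist",Gp+A.apply(g+C.apply(p)),T)[0]; cv2.circle(im,(int(v[0]),int(v[1])),3,col,1)
save(im,"s1.png")
E
```

```text
time: 19.85
position: [595.4, 252.5, 287.8]
ee_rot: [0.003, 0.535, 0.845, 0.004]
force: [-0.8, -0.7, -0.6]
finger_gap: 60.0
now before/above/tip 3.8 140.8 0.0 | y -1.7 yaw 0.1 roll -0.5 | t 19.85 F [-0.8 -0.7 -0.6] gap 60.0 qd [-0.93  0.43  0.65  1.52 -0.27  1.27  0.2 ]
[] [([10.2, 371.7], 0.68), ([313.0, 70.8], 0.55)]
```

View pics/s1.png

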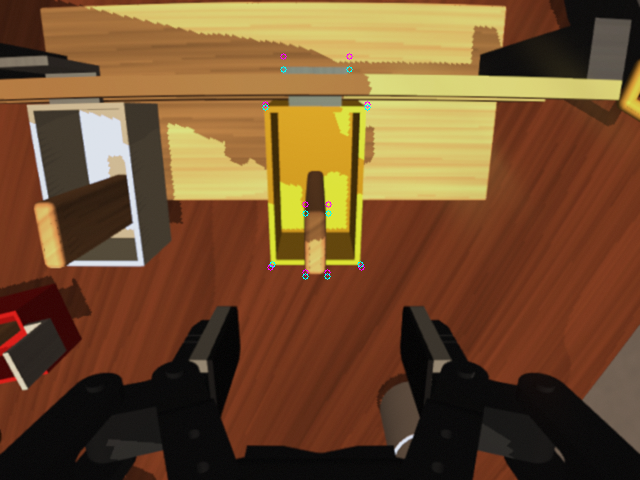

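```bash
python3 - <<'E'
from h import *
im=viewer.snapshot("wrist"); a=cv2.imread("pics/s1_raw.png")[:,:,::-1]
print("mean change",np.abs(im[40:290,250:380].astype(int)-a[40:290,250:380]).mean())
print(r.close_job(), r.get_state()["time"])
E
```

```text
mean change 6.095292307692308
the job is handed in; nothing more can be done
the job is handed in; nothing more can be done
```

I hung the small yellow caddy on the rack in the free stretch next to the white one and handed the job in at about 20 s. I gripped it by its tab, tipped it 32°, passed the hook through the gap, swung it down level onto the lower slat, let go and backed off upward. The red, large yellow and blue caddies were not touched.

**What agreed:**
- **Contact:** in the force readings at the end of each move, nothing showed before the neck touched the slat. There the reading changed from about −3 N to +0.8 N. After release it was about zero, with the fingers 60 mm apart and clear.
- **Seating:** the last wrist picture shows the tongue behind the upper slat and the neck on the lower one. The caddy is within a few millimetres of the middle of the free stretch.

**What did not fully agree:**
- **Level:** after release the caddy settled about 5° front-down instead of exactly level. The given hook and slat sizes predict about 4.8° once the tongue rests on the upper slat and the back on the lower, so I left it.
- **Stillness:** comparing two wrist pictures just before hand-in gave a mean change of 6 grey levels. I took this for picture noise or a small camera shift and did not check further.
- **Blue caddy:** I did not take a final picture of it.

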